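# Put the block plane on its sloped rest

### The job

Put the block plane away on the sloped wooden plane rest: set it down gently, sole down and lengthwise on the middle of the slope, either way round, so that one end settles against the lip at the bottom. Leave the nail tin where it stands.

Things in the scene. Friction and masses are not known exactly. Their poses are not given: they have to be found in the camera images.
- plane_rest: Fixed stand of pale wood with a darker lip, 200 x 130 mm on the bench, 114 mm high at the back. Origin on the bench under its middle; z up, x from the low edge with the lip to the high edge, y across. Its board slopes 25 degrees and is waxed (friction about 0.2): a tool laid on it slides down to the lip.
- rest_seat (a point): Point on the sloping surface where the lip's inner face meets it, in the middle of the 130 mm width; 85 mm behind (-x) the rest's origin and 35 mm above the bench. Axes: x up the slope, y across, z square out of the slope (25 degrees from vertical). The slope runs 186 mm up from here; the lip stands 20 mm out of the slope and is 12 mm thick.
- block_plane: Block plane of dark metal, sole 45 x 150 mm, 0.6 kg; the only plane on the bench. Its origin lies under the middle of its sole, on the surface it stands on. Axes: y along its length (75 mm to either end), x across its width, z up out of its back. Its two side walls are flat and upright, 45 mm apart and up to 40 mm high in the middle of the length: grasp across them there. The iron's cap in the middle reaches 59 mm high.
- nail_tin: Open round tin of nails, 66 mm across and 75 mm high, a bystander; origin under its middle. It and the plane stand to the right of a fixed pile of long boards, 80 mm high; the plane rest is on the left of the pile, so the plane is carried over it.

How it is judged:
At the end, for the whole second after the job is handed in: The plane rests sole down on the slope, still: middle of its sole 65 to 90 mm up from the lip (75 when its end touches), within 20 mm of the middle of the width and 10 mm of the surface, its length within 12 degrees of straight up the slope, its sole within 10 degrees of the slope (x of block_plane in the frame of rest_seat between 0.065 and 0.09 m and y of block_plane in the frame of rest_seat between -0.02 and 0.02 m and z of block_plane in the frame of rest_seat between -0.008 and 0.01 m and angle between the y axis of block_plane and the x axis of rest_seat, either way round below 0.21 rad and angle between the z axis of block_plane and the z axis of rest_seat, either way round below 0.17 rad and angle between block_plane's own z axis and vertical below 1 rad and linear speed of block_plane below 0.02 m/s).
It fails at once if the plane is dropped or banged onto the rest (over 50 N) (contact force between block_plane and plane_rest above 50 N).
It fails at once if the nail tin is moved by more than 20 mm (distance of nail_tin from where it was at the start of the episode above 0.02 m).
It also fails if it takes over 38 s, if anything falls off the work surface, if the arm or the gripper's body presses on something with over 40 N, if the wrist force passes 120 N, or if a joint passes its speed limit or range.

### The arm

A 6-joint arm with a two-finger parallel gripper is mounted at the origin on a cart in front of the work surface, level with it; the furniture and walls round the work are solid. World frame = base frame: x ahead of the robot, y to its left, z up, the work surface at z = 0. Lengths are in m, angles in rad, forces in N, time in s.
With the tool pointing down it reaches from about 0.25 to 0.725 m from the base axis. Payload 4 kg.
Tool frame: the origin (TCP) lies between the finger pads; the fingertips stand 17 mm ahead of it and the grasp point (between the pads) lies 2 mm behind it; z points along the fingers, x is the direction in which the jaws open and shut, and the axes are right-handed (so a half turn about z gives the same grasp; the last joint's range is limited). The gripper opens to 85 mm and grips with 20 to 120 N. Pads are 22 mm wide; open, the fingers measure 114 mm over their backs; the gripper's body (76 mm by 85 mm) begins 54 mm behind the grasp point. The pads swing forward as they close: fully open they stand 13 mm farther back than shut.
Start: joints at [-1.201, 0.241, 0.005, 1.335, 0, 1.571], TCP at [0.181, -0.466, 0.248] pointing down, gripper open.
Joint ranges: [-2.72, 2.72], [-1.05, 1.87], [-1.09, 1.28], [-1.99, 2.15], [-1.42, 1.44], [-3.14, 3.14]. Speed limits (rad/s): [2.79, 2.79, 3.14, 3.14, 3.14, 3.14].

### API

Orientations are given as a unit quaternion [x, y, z, w].
In Python, from workcell import telemetry, cams, workorder gives the robot as it stands. The module is installed in compiled form; this text tells all that it offers.
- The arm moves only by the tool apply_moves, never from a script. Its argument "moves" is a list that holds one entry, the list of rows, each a list of 4 numbers: the shift along the tool's x, y, z in mm, then the turn about the tool's z in degrees. A call has exactly 10 rows; each row shifts and turns the pose as measured when the row begins, along the tool's axes as they then stand; what a row does not reach is not made up. A row lasts 1/10 s, in which the tool goes at most 50 mm and 8.59 degrees, less where a joint would pass 70% of its speed; a pose out of reach is approached as far as the arm can. A call with a gripper value outside its range is refused whole. "hand" is the gripper's target within -1 to 1 (fully open at 1, half-way at 0, shut at -1), set as the call begins (left out, the last holds). The fingers move at their own pace and stop on an object; the grip force is fixed at half the most. Time passes only in rows, so rows that do not move let the fingers close, or fill a call up. It gives the time, the measured TCP pose, the force and the opening at its end, in the units of the state.
- telemetry.get_obs(): the state, without advancing time (a new reading comes with each control period).
- cams.camera(name): name is "scene" or "top" or "wrist"; returns a dict with "color" (480x640x3 uint8, red, green, blue), "fovy" (degrees; the focal length in pixels is half the picture's height over the tangent of half this angle, whatever the lens; pixels are square), "cx", "cy" (the principal point, pixels), "k1" (the pictures are not rectified: a ray, as slopes to the right and down, at radius r is drawn at 1 + k1 r^2 times it, then the intrinsics apply), "camera_from_world" (4x4, takes a point from world to camera coordinates). Camera axes: x right, y down, z forward; pixel columns grow to the right and rows downward; lengths in m; the calibration is good to about 2 mm. A picture is of the moment at which its call begins. There is no depth.
- workorder.job_done(): hands the job in, once; it reports no verdict.
The state is a dict: "clock": time; "joint_pos": joint angles; "joint_vel": joint speeds; "tau": joint torques, N m; "eef_pos": TCP position; "tool_rot": TCP orientation; "ft_force": force on the tool from outside, world axes, zero at the start; "ft_torque": the same for the moment, N m; "grip_width": finger opening in m.
Only numpy, scipy, OpenCV 4.12 (cv2) and the standard library are available. Lean on these libraries where they do the work, as an engineer would, in place of code of your own. Each camera call takes 0.05 s, during which the arm holds its last target. There are 200 camera calls.

## Working session

There is one attempt and no reset: what is moved stays moved. The work goes in short steps, Python scripts to look and compute and a tool call to move; the robot and the scene stay as the last step left them, time stands still between calls to the robot, and variables do not carry over. Pictures are saved under pics/ and viewed, about 8 in all and at most 12, crops included, and the job is handed in when it is done.

Besides the shell and the picture viewer there is one more tool, called after "Call:" as name(argument=value, ...) on one line, values as JSON. apply_moves: Moves the arm, as the interface text tells. Its arguments: {"type":"object","properties":{"moves":{"type":"array"},"hand":{"type":"number"}},"required":["moves"]}

```bash
mkdir -p pics
cat > h.py <<'E'
import numpy as np, cv2
from workcell import telemetry, cams, workorder
from scipy.spatial.transform import Rotation as R
def snap(n,f):
    c=cams.camera(n); cv2.imwrite(f'pics/{f}.png',c['color'][:,:,::-1]); np.save(f'pics/{f}.npy',{k:v for k,v in c.items() if k!='color'},allow_pickle=True); return c
def load(f): return np.load(f'pics/{f}.npy',allow_pickle=True).item()
def ray(c,u,v):
    f=240/np.tan(np.radians(c['fovy'])/2); d=np.array([(u-c['cx'])/f,(v-c['cy'])/f]); s=d.copy()
    for _ in range(30): s=d/(1+c['k1']*(s@s))
    T=np.array(c['camera_from_world']); Rm=T[:3,:3]; return -Rm.T@T[:3,3], Rm.T@np.r_[s,1]
def atz(c,u,v,z):
    o,d=ray(c,u,v); return o+d*(z-o[2])/d[2]
def tri(obs):
    A=np.zeros((3,3));b=np.zeros(3)
    for c,u,v in obs:
        o,d=ray(c,u,v); d/=np.linalg.norm(d); P=np.eye(3)-np.outer(d,d); A+=P;b+=P@o
    x=np.linalg.solve(A,b); return x
def proj(c,p):
    T=np.array(c['camera_from_world']); q=T[:3,:3]@np.array(p)+T[:3,3]; s=q[:2]/q[2]; s=s*(1+c['k1']*(s@s)); f=240/np.tan(np.radians(c['fovy'])/2); return np.array([c['cx'],c['cy']])+f*s
E
python3 - <<'E'
from h import *
for n in ['scene','top','wrist']:
    c=snap(n,n+'0'); print(n,c['fovy'],c['cx'],c['cy'],c['k1'],ray(c,320,240)[0])
o=telemetry.get_obs(); print(o)
E
```

```text
scene 42.5200375893346 325.9009264253552 242.49213118130203 -0.1140646779293236 [-0.23476537 -0.5838128   0.74160651]
top 56.78289999732207 319.59265435390773 241.89316266114136 -0.10312336702429163 [ 0.42220635 -0.20112546  0.91911965]
wrist 68.65369391668841 319.4873663628573 241.17897096987076 -0.03692402639582239 [ 0.24209462 -0.44272377  0.37462706]
{'clock': 0.15, 'joint_pos': array([-1.20098704e+00,  2.41246666e-01,  4.03539855e-03,  1.33521653e+00,
       -3.75871240e-05,  1.57079879e+00]), 'joint_vel': array([ 1.21102655e-04, -1.80807217e-03,  3.79169521e-03,  4.00046014e-07,
       -9.96686167e-04,  2.56058591e-04]), 'tau': array([-1.44507754e-03, -3.72634542e+01,  2.52638805e+01,  1.23708553e-02,
       -2.00926947e-04,  1.13720779e-05]), 'eef_pos': array([ 0.18054343, -0.46577552,  0.24761474]), 'tool_rot': array([ 8.25055890e-01, -5.65050539e-01, -6.83647174e-04, -4.45423954e-04]), 'ft_force': array([ 0.6902524 ,  1.26794251, -0.49811642]), 'ft_torque': array([ 0.03121608, -0.08666252,  0.00958193]), 'grip_width': 0.08565527901235272}
```

View pics/scene0.png

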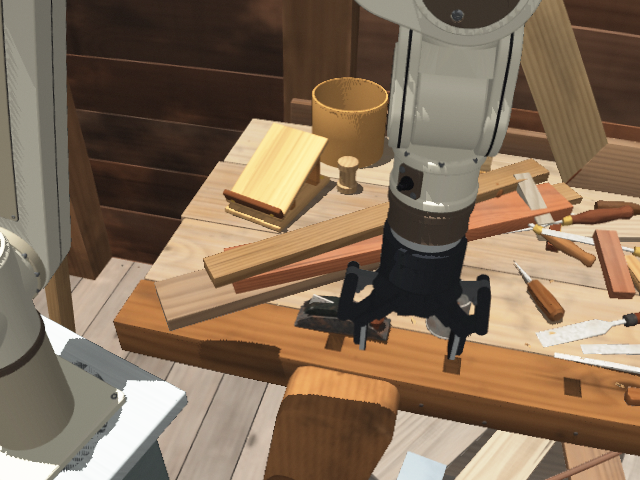

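View pics/top0.png

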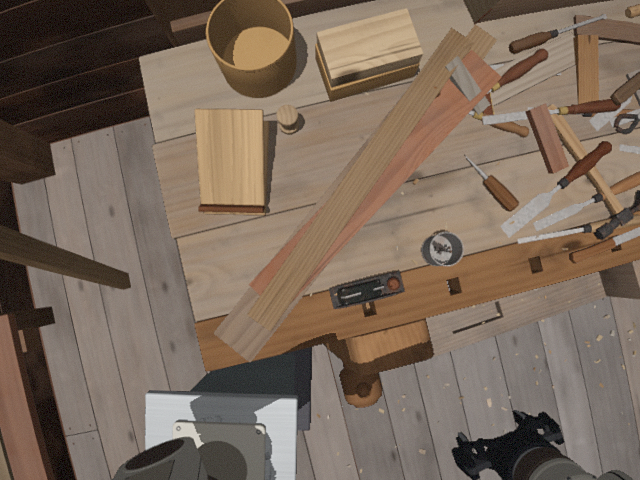

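View pics/wrist0.png

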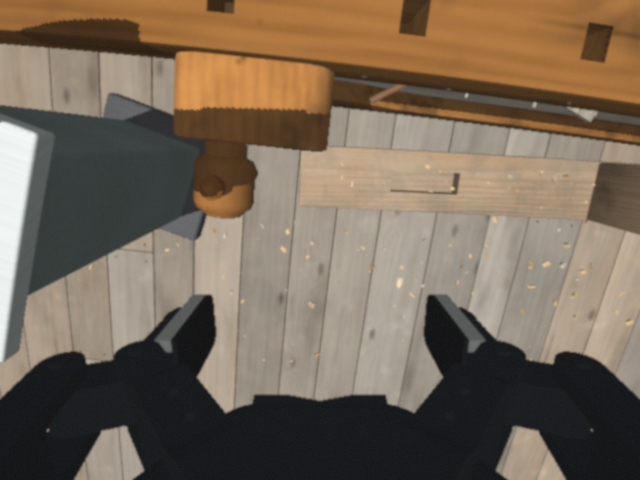

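The views show the following, in (u, v) pixels:
- **Top view:** the plane's centre is at about (367,289) and the tin is at (442,248). The rest's high edge runs (197,109)-(263,109) and its lip (199,211)-(266,211). The board pile lies diagonally between them.
- **Scene view:** the rest's high edge runs (277,123)-(327,138) and its lip (224,190)-(283,213). The plane lies around (297,320)-(388,340).
- **Wrist view:** only the floor and the vise.

Run:
```python
from h import *
t,s=load('top0'),load('scene0')
print('plane ctr', atz(t,367,289,.035)); 
for u,v in [(331,288),(400,271),(403,290),(335,307)]: print(atz(t,u,v,.03))
for n,a,b in [('highL',(197,109),(277,123)),('highR',(263,109),(327,138)),('lipL',(199,207),(224,190)),('lipR',(266,208),(283,213))]:
    print(n,tri([(t,*a),(s,*b)]))
for p in [(197,109),(263,109)]: print('high .114',atz(t,*p,.114))
for p in [(199,206),(265,206)]: print('lip inner top .053',atz(t,*p,.053))
print('tin',atz(t,442,248,.075))
i=cv2.imread('pics/top0.png'); 
a=cv2.resize(i[240:330,300:480],None,fx=4,fy=4,interpolation=2); b=cv2.resize(i[90:230,170:290],None,fx=4,fy=4,interpolation=2)
o=np.zeros((600,800,3),np.uint8); o[:225,:]=cv2.resize(a,(720,360))[:225].mean()*0 if 0 else 0
o=np.hstack([cv2.resize(b,(320,373)),cv2.copyMakeBorder(cv2.resize(a,(480,240)),0,133,0,0,0)]); cv2.imwrite('pics/crop1.png',o)
```

```text
plane ctr [ 0.38047047 -0.2973111   0.035     ]
[ 0.38074562 -0.22585268  0.03      ]
[ 0.41750508 -0.36362439  0.03      ]
[ 0.37959383 -0.37025387  0.03      ]
[ 0.34310068 -0.2346335   0.03      ]
highL [0.71504918 0.03509689 0.10959605]
highR [ 0.71375706 -0.08747671  0.11117013]
lipL [0.53488442 0.04180892 0.04762093]
lipR [ 0.53615656 -0.09154354  0.04196814]
high .114 [0.71281466 0.03496089 0.114     ]
high .114 [ 0.71393467 -0.08986349  0.114     ]
lip inner top .053 [0.53694483 0.03908517 0.053     ]
lip inner top .053 [ 0.53942168 -0.09214397  0.053     ]
tin [ 0.46333672 -0.43609607  0.075     ]
```

```bash
cat >> h.py <<'E'
def plan(p,yawdeg,n=10):
    o=telemetry.get_obs(); M=R.from_quat(o['tool_rot']).as_matrix(); y0=np.degrees(np.arctan2(M[1,0],M[0,0]))
    d=(np.array(p)-o['eef_pos'])/n; dy=(yawdeg-y0+180)%360-180
    print('t %.2f'%o['clock'],'pos',o['eef_pos'].round(4),'yaw %.1f'%y0,'tilt',M[:,2].round(3),'q',o['joint_pos'].round(2),'F',o['ft_force'].round(1),'w %.4f'%o['grip_width'])
    rows=[]
    for i in range(n):
        a=np.radians(y0+dy*i/n); c,s=np.cos(a),np.sin(a)
        rows.append([round(1000*(c*d[0]+s*d[1]),1),round(1000*(s*d[0]-c*d[1]),1),round(-1000*d[2],1),round(-dy/n,2)])
    print(rows)
E
python3 -c "
from h import *
plan([.380,-.2986,.2],15)"
```

```text
t 0.15 pos [ 0.1805 -0.4658  0.2476] yaw -68.8 tilt [-0.001  0.002 -1.   ] q [-1.2   0.24  0.    1.34 -0.    1.57] F [ 0.7  1.3 -0.5] w 0.0857
[[np.float64(-8.4), np.float64(-24.6), np.float64(4.8), np.float64(-8.38)], [np.float64(-4.7), np.float64(-25.6), np.float64(4.8), np.float64(-8.38)], [np.float64(-0.9), np.float64(-26.0), np.float64(4.8), np.float64(-8.38)], [np.float64(2.9), np.float64(-25.9), np.float64(4.8), np.float64(-8.38)], [np.float64(6.6), np.float64(-25.2), np.float64(4.8), np.float64(-8.38)], [np.float64(10.2), np.float64(-23.9), np.float64(4.8), np.float64(-8.38)], [np.float64(13.6), np.float64(-22.2), np.float64(4.8), np.float64(-8.38)], [np.float64(16.7), np.float64(-20.0), np.float64(4.8), np.float64(-8.38)], [np.float64(19.4), np.float64(-17.3), np.float64(4.8), np.float64(-8.38)], [np.float64(21.7), np.float64(-14.3), np.float64(4.8), np.float64(-8.38)]]
```

View pics/crop1.png

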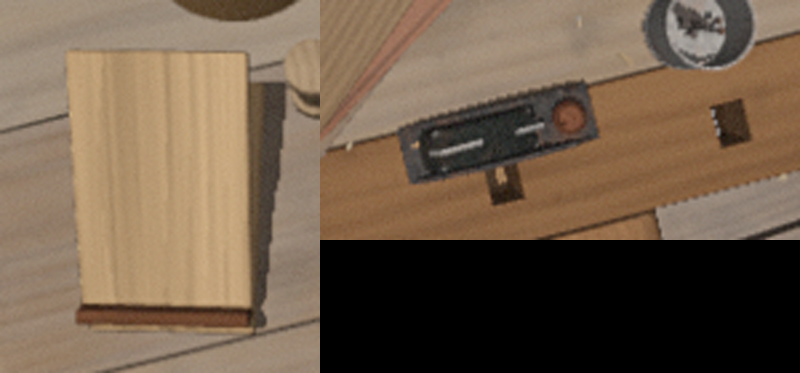

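The crop confirms the layout: the plane's corners and the rest's edges match what I measured, and the round knob is at the plane's tin-side end. I'll move to a point above the plane.

Call:
apply_moves(moves=[[[-8,-25,5,-8.4],[-5,-26,5,-8.4],[-1,-26,5,-8.4],[3,-26,5,-8.4],[7,-25,5,-8.4],[10,-24,5,-8.4],[14,-22,5,-8.4],[17,-20,5,-8.4],[19,-17,5,-8.4],[22,-14,5,-8.4]]], hand=1)

```text
clock: 1.15
eef_pos: [0.3817, -0.2904, 0.1931]
tool_rot: [0.989, 0.149, -0.002, -0.002]
ft_force: [0.1, -0.8, -0.1]
grip_width: 0.0856
```

```bash
python3 -c "
from h import *
snap('wrist','w1');plan([.380,-.2986,.13],15)"
```

```text
t 1.20 pos [ 0.3839 -0.2878  0.1922] yaw 17.5 tilt [-0.003  0.007 -1.   ] q [-0.65  0.24 -0.15  1.19  0.    0.62] F [ 2.4  1.4 -0.8] w 0.0855
[[np.float64(-0.7), np.float64(0.9), np.float64(6.2), np.float64(0.25)], [np.float64(-0.7), np.float64(0.9), np.float64(6.2), np.float64(0.25)], [np.float64(-0.7), np.float64(0.9), np.float64(6.2), np.float64(0.25)], [np.float64(-0.7), np.float64(0.9), np.float64(6.2), np.float64(0.25)], [np.float64(-0.7), np.float64(0.9), np.float64(6.2), np.float64(0.25)], [np.float64(-0.7), np.float64(0.9), np.float64(6.2), np.float64(0.25)], [np.float64(-0.7), np.float64(0.9), np.float64(6.2), np.float64(0.25)], [np.float64(-0.7), np.float64(0.9), np.float64(6.2), np.float64(0.25)], [np.float64(-0.7), np.float64(0.9), np.float64(6.2), np.float64(0.25)], [np.float64(-0.7), np.float64(0.9), np.float64(6.2), np.float64(0.25)]]
```

View pics/w1.png

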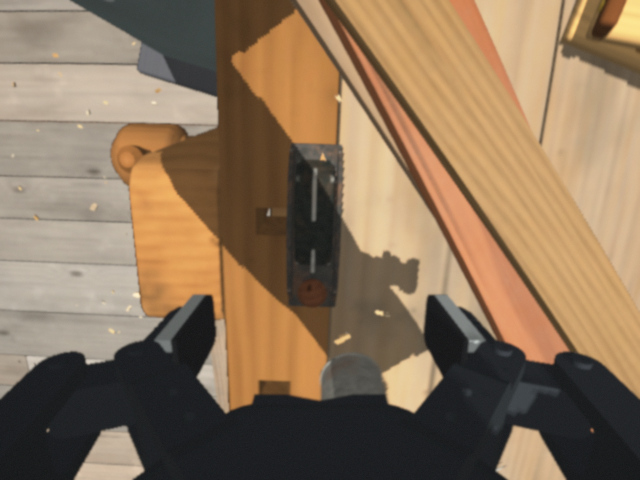

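The wrist view shows the plane at u 290-341, v 144-306, with its knob at (313,292). The tin is at (352,375), partly hidden by the hand. Next I'll triangulate against the top view.

```bash
python3 -c "
from h import *
t,w=load('top0'),load('w1')
print('knob',tri([(t,393,283.9),(w,313,292)]))
C=[(291,144),(341,145),(336,306),(289,305)]
T=[(335,307),(331,288),(400,271),(403,290)]
P=[tri([(t,*a),(w,*b)]) for a,b in zip(T,C)]
print(np.round(P,4)); print(np.mean(P,0))
for z in (.02,.03,.04):
  Q=np.array([atz(w,*c,z) for c in C]); l=(Q[2]+Q[3]-Q[0]-Q[1])[:2]/2; print(z,Q.mean(0),np.linalg.norm(l),np.degrees(np.arctan2(l[1],l[0])),np.linalg.norm(Q[1]-Q[0]),np.linalg.norm(Q[3]-Q[2]))
print('tin',atz(w,352,375,.075))
plan([.380,-.2976,.07],15,9)
" | sed 's/np.float64//g'
```

```text
knob [ 0.39194566 -0.34977407  0.02877449]
[[ 0.3437 -0.2326  0.0629]
 [ 0.379  -0.2236  0.0204]
 [ 0.4188 -0.3665  0.0081]
 [ 0.3775 -0.3733  0.0165]]
[ 0.37973595 -0.29903118  0.02697467]
0.02 [ 0.37734726 -0.29649547  0.02      ] 0.1447907462023718 -74.33565090051658 0.04135040064203481 0.043799392722719724
0.03 [ 0.37684689 -0.29422339  0.03      ] 0.13997313415994753 -74.3356509005166 0.03997455174756401 0.042342058691600674
0.04 [ 0.37634652 -0.29195131  0.04      ] 0.1351555221175232 -74.33565090051661 0.03859870285309315 0.04088472466048148
tin [ 0.43885345 -0.39033102  0.075     ]
t 1.20 pos [ 0.3839 -0.2878  0.1922] yaw 17.5 tilt [-0.003  0.007 -1.   ] q [-0.65  0.24 -0.15  1.19  0.    0.62] F [ 2.4  1.4 -0.8] w 0.0855
[[(-0.7), (0.9), (13.6), (0.28)], [(-0.7), (0.9), (13.6), (0.28)], [(-0.7), (0.9), (13.6), (0.28)], [(-0.7), (0.9), (13.6), (0.28)], [(-0.7), (0.9), (13.6), (0.28)], [(-0.7), (0.9), (13.6), (0.28)], [(-0.7), (0.9), (13.6), (0.28)], [(-0.7), (0.9), (13.6), (0.28)], [(-0.7), (0.9), (13.6), (0.28)]]
```

Call:
apply_moves(moves=[[[-1,1,14,0.5],[-1,1,14,0.5],[-1,1,14,0.3],[-1,1,14,0.3],[-1,1,14,0.3],[-1,1,14,0.3],[-0.5,1,14,0],[-0.5,1,8,0],[0,0,2,0],[0,0,0,0]]])

```text
clock: 2.2
eef_pos: [0.3789, -0.2945, 0.0781]
tool_rot: [0.991, 0.133, -0.003, -0.005]
ft_force: [0.1, -0.5, -0.4]
grip_width: 0.0856
```

```bash
python3 -c "
from h import *
snap('wrist','w2');plan([.379,-.2970,.027],15.3,8)"| sed 's/np.float64//g'
```

```text
t 2.25 pos [ 0.379  -0.2946  0.0784] yaw 15.3 tilt [-0.006  0.01  -1.   ] q [-0.66  0.36 -0.31  0.91  0.    0.64] F [0.1 0.9 0.1] w 0.0857
[[(-0.1), (0.3), (6.4), (-0.0)], [(-0.1), (0.3), (6.4), (-0.0)], [(-0.1), (0.3), (6.4), (-0.0)], [(-0.1), (0.3), (6.4), (-0.0)], [(-0.1), (0.3), (6.4), (-0.0)], [(-0.1), (0.3), (6.4), (-0.0)], [(-0.1), (0.3), (6.4), (-0.0)], [(-0.1), (0.3), (6.4), (-0.0)]]
```

View pics/w2.png

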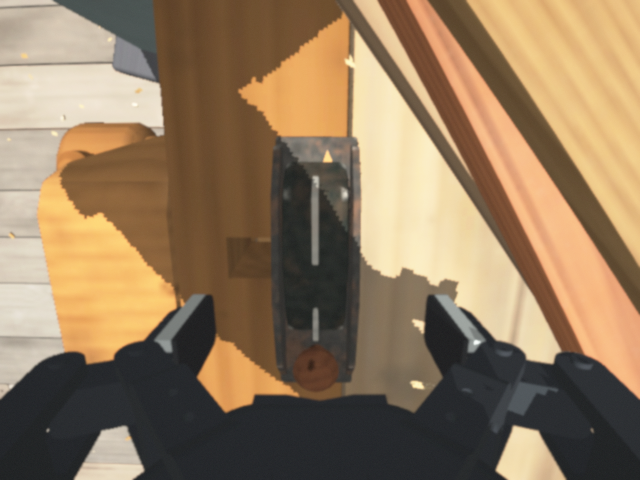

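The plane is between the fingers at u 273-358, v 137-383, centred on u≈317 and straight. The boards are clear of the right-hand finger.

```bash
python3 -c "
from h import *
w=load('w2')
for z in (.01,.02,.03):
  a=atz(w,316,137,z);b=atz(w,317,383,z);print(z,(a+b)/2,np.linalg.norm(a-b),np.degrees(np.arctan2(*(b-a)[1::-1])))
for c in [.379,-.297,0],: print(proj(w,[.379-.01932,-.297+.07245,0]),proj(w,[.379+.01932,-.297-.07245,0]))
w1=load('w1');print('knob',tri([(w1,313,292),(w,317,367)]), 'far end mid',tri([(w1,316,144.5),(w,315.5,137.5)]),'near',tri([(w1,312.5,305.5),(w,317,383)]))
"
```

```text
0.01 [ 0.3776665  -0.30025933  0.01      ] 0.1527265514398169 -74.60196605468852
0.02 [ 0.37685758 -0.29680318  0.02      ] 0.14493458826376995 -74.60196605468852
0.03 [ 0.37604866 -0.29334703  0.03      ] 0.137142625087723 -74.60196605468852
[321.13969627 135.04967456] [319.43406438 368.21110534]
knob [ 0.39194199 -0.34913166  0.02978192] far end mid [ 0.35739961 -0.22683379  0.00858875] near [ 0.3963534  -0.36587262  0.02094471]
```

Call:
apply_moves(moves=[[[-0.5,1,8,0],[-0.5,1,8,0],[-0.5,1,8,0],[-0.5,0,8,0],[0,0,8,0],[0,0,6,0],[0,0,3,0],[0,0,2,0],[0,0,0,0],[0,0,0,0]]])

```text
clock: 3.25
eef_pos: [0.3785, -0.2985, 0.024]
tool_rot: [0.991, 0.133, -0.002, -0.004]
ft_force: [-0.7, -0.1, 0.6]
grip_width: 0.0854
```

Call:
apply_moves(moves=[[[0,0,0,0],[0,0,0,0],[0,0,0,0],[0,0,0,0],[0,0,0,0],[0,0,0,0],[0,0,0,0],[0,0,0,0],[0,0,0,0],[0,0,0,0]]], hand=-1)

```text
clock: 4.25
eef_pos: [0.3795, -0.2992, 0.0252]
tool_rot: [0.991, 0.133, -0.001, -0.003]
ft_force: [0.6, -0.7, -0.2]
grip_width: 0.0442
```

Call:
apply_moves(moves=[[[0,0,-5,0],[0,0,-10,0],[0,0,-18,0],[0,0,-22,0],[0,0,-25,0],[0,0,-25,0],[0,0,-25,0],[0,0,-20,0],[0,0,-10,0],[0,0,0,0]]])

```text
clock: 5.25
eef_pos: [0.3729, -0.2953, 0.1883]
tool_rot: [0.991, 0.133, -0.008, -0.011]
ft_force: [1.0, 0.0, -6.0]
grip_width: 0.0443
```

```bash
python3 -c "
from h import *
snap('wrist','w3');plan([.54,-.0270,.20],90,10)"| sed 's/np.float64//g'
```

```text
t 5.30 pos [ 0.3725 -0.2951  0.1875] yaw 15.3 tilt [-0.02  0.02 -1.  ] q [-0.67  0.25 -0.15  1.2   0.    0.63] F [ 0.3 -0.1 -6.2] w 0.0440
[[(23.2), (-21.5), (-1.2), (-7.47)], [(25.8), (-18.3), (-1.2), (-7.47)], [(28.0), (-14.7), (-1.2), (-7.47)], [(29.6), (-11.0), (-1.2), (-7.47)], [(30.8), (-7.0), (-1.2), (-7.47)], [(31.5), (-3.0), (-1.2), (-7.47)], [(31.6), (1.2), (-1.2), (-7.47)], [(31.2), (5.3), (-1.2), (-7.47)], [(30.2), (9.3), (-1.2), (-7.47)], [(28.8), (13.1), (-1.2), (-7.47)]]
```

View pics/w3.png

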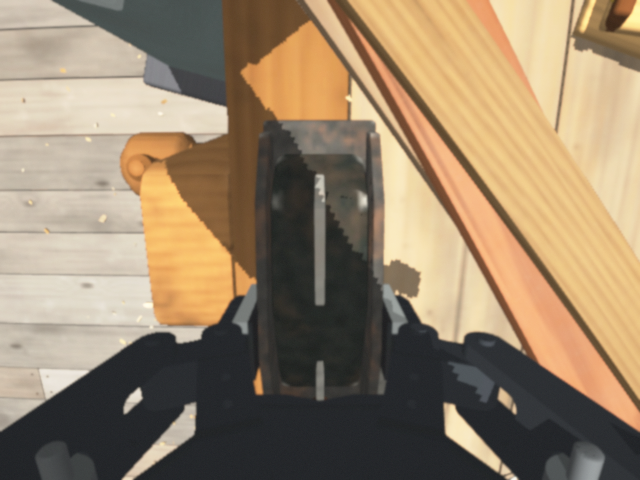

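The plane is held squarely and lifted clear, at u 257-383 between the pads. A constant 6 N load agrees with its mass. I'll carry it over the pile.

Call:
apply_moves(moves=[[[15,-14,-3,-7.5],[22,-18,-3,-7.5],[26,-15,-2,-7.5],[29,-11,-2,-7.5],[30,-7,-1,-7.5],[31,-3,-1,-7.5],[31,1,-1,-7.5],[31,5,-1,-7.5],[28,9,0,-7.5],[20,10,0,-6]]])

```text
clock: 6.3
eef_pos: [0.5103, -0.0384, 0.1858]
tool_rot: [0.699, 0.715, -0.008, -0.028]
ft_force: [-0.1, -0.3, -6.0]
grip_width: 0.0439
```

```bash
python3 -c "
from h import *
plan([.604,-.0270,.19],90,10)"| sed 's/np.float64//g'
```

```text
t 6.30 pos [ 0.5103 -0.0384  0.1858] yaw 91.2 tilt [-0.052  0.028 -0.998] q [-0.09  0.34 -0.03  1.26  0.02 -0.11] F [-0.1 -0.3 -6. ] w 0.0439
[[(0.9), (9.4), (-0.4), (0.12)], [(1.0), (9.4), (-0.4), (0.12)], [(1.0), (9.4), (-0.4), (0.12)], [(1.0), (9.4), (-0.4), (0.12)], [(1.0), (9.4), (-0.4), (0.12)], [(1.0), (9.4), (-0.4), (0.12)], [(1.1), (9.4), (-0.4), (0.12)], [(1.1), (9.4), (-0.4), (0.12)], [(1.1), (9.4), (-0.4), (0.12)], [(1.1), (9.4), (-0.4), (0.12)]]
```

Call:
apply_moves(moves=[[[1,9,0,0],[1,11,0,0],[1,12,0,0],[1,12,0,0],[1,12,0,0],[1,11,0,0],[1,11,0,0.2],[1,8,0,0.2],[1,5,0,0.2],[0,0,0,0]]])

```text
clock: 7.3
eef_pos: [0.6015, -0.0311, 0.1669]
tool_rot: [0.707, 0.706, -0.016, -0.036]
ft_force: [-0.2, 0.2, -6.4]
grip_width: 0.0443
```

```bash
python3 -c "
from h import *
c=snap('scene','s4');snap('top','t4');snap('wrist','w4');plan([.606,-.0270,.14],90,10)
i=cv2.imread('pics/s4.png')[80:260,200:400];j=cv2.imread('pics/t4.png')[90:240,170:290]
cv2.imwrite('pics/c4.png',np.hstack([cv2.resize(i,(400,360)),cv2.resize(j,(288,360))]))"| sed 's/np.float64//g'
```

```text
t 7.45 pos [ 0.6006 -0.0308  0.1676] yaw 89.9 tilt [-0.074  0.028 -0.997] q [-0.06  0.54  0.24  1.34  0.02 -0.06] F [-0.6  0.1 -5.7] w 0.0441
[[(0.4), (0.5), (2.8), (-0.01)], [(0.4), (0.5), (2.8), (-0.01)], [(0.4), (0.5), (2.8), (-0.01)], [(0.4), (0.5), (2.8), (-0.01)], [(0.4), (0.5), (2.8), (-0.01)], [(0.4), (0.5), (2.8), (-0.01)], [(0.4), (0.5), (2.8), (-0.01)], [(0.4), (0.5), (2.8), (-0.01)], [(0.4), (0.5), (2.8), (-0.01)], [(0.4), (0.5), (2.8), (-0.01)]]
```

View pics/w4.png

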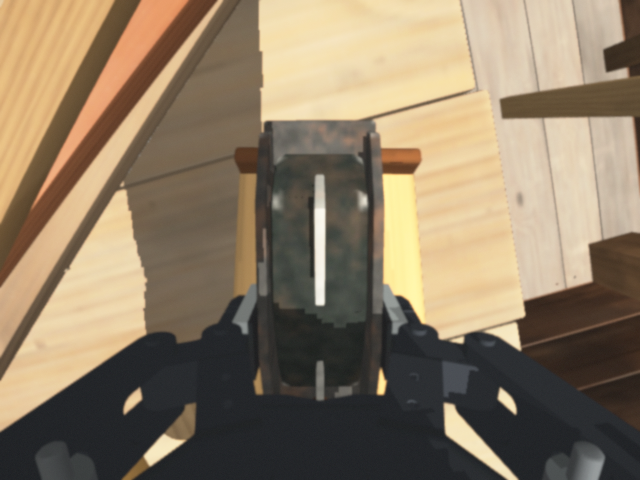

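The plane is over the slope and in line with it. The lip spans u 235-421 at v≈150-172, so its middle is at u≈328, against 320 for the plane.

```bash
python3 -c "
from h import *
w=load('w4');t=load('t4')
for z in (.045,.053): print(z,atz(w,235,155,z),atz(w,421,155,z), atz(w,328,172,z))
print('lip tri',tri([(w,235,150),(load('top0'),266,212)]),tri([(w,420,150),(load('top0'),199,212)]))
"
```

```text
0.045 [ 0.53058813 -0.08750139  0.045     ] [0.5305281  0.04405127 0.045     ] [ 0.54250586 -0.02220667  0.045     ]
0.053 [ 0.53099153 -0.08585534  0.053     ] [0.53093339 0.04155226 0.053     ] [ 0.54253375 -0.02261797  0.053     ]
lip tri [ 0.52821564 -0.09094888  0.03265404] [0.52664215 0.0430832  0.04121818]
```

View pics/c4.png

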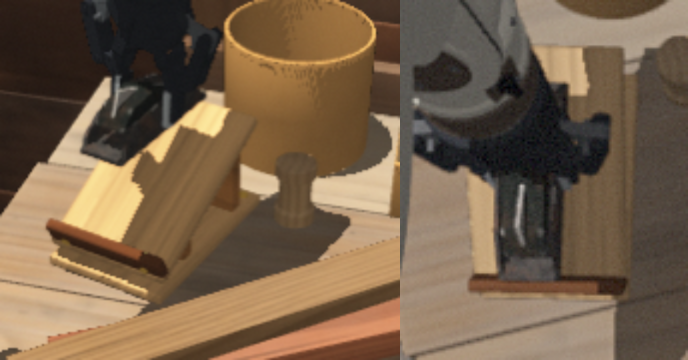

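The crop shows the plane level above the slope, roughly central and slightly to the right. The rest's middle is at y≈-0.025. I'll shift about 5 mm left and 9 mm forward, and descend close to contact.

Call:
apply_moves(moves=[[[1,1,2,0],[1,1.5,3,0],[1,1.5,4,0],[1,1.5,4,0],[1,1.5,4,0],[0.5,1,3,0],[0,1,2,0],[0,0.5,1,0],[0,0,0,0],[0,0,0,0]]])

```text
clock: 8.45
eef_pos: [0.608, -0.0238, 0.1425]
tool_rot: [0.707, 0.707, -0.016, -0.036]
ft_force: [-0.1, -0.2, -6.9]
grip_width: 0.0446
```

```bash
python3 -c "
from h import *
plan([.608,-.0250,.12],90,10)"| sed 's/np.float64//g'
```

```text
t 8.45 pos [ 0.608  -0.0238  0.1425] yaw 89.9 tilt [-0.074  0.028 -0.997] q [-0.05  0.57  0.22  1.3   0.02 -0.05] F [-0.1 -0.2 -6.9] w 0.0446
[[(-0.1), (0.0), (2.2), (-0.01)], [(-0.1), (0.0), (2.2), (-0.01)], [(-0.1), (0.0), (2.2), (-0.01)], [(-0.1), (0.0), (2.2), (-0.01)], [(-0.1), (0.0), (2.2), (-0.01)], [(-0.1), (0.0), (2.2), (-0.01)], [(-0.1), (0.0), (2.2), (-0.01)], [(-0.1), (0.0), (2.2), (-0.01)], [(-0.1), (0.0), (2.2), (-0.01)], [(-0.1), (0.0), (2.2), (-0.01)]]
```

Call:
apply_moves(moves=[[[0,0,1,0],[0,0,1,0],[0,0,1,0],[0,0,1,0],[0,0,1,0],[0,0,1,0],[0,0,1,0],[0,0,1,0],[0,0,1,0],[0,0,1,0]]])

```text
clock: 9.45
eef_pos: [0.6075, -0.0237, 0.1324]
tool_rot: [0.707, 0.706, -0.016, -0.035]
ft_force: [0.0, -0.9, -6.9]
grip_width: 0.0441
```

Call:
apply_moves(moves=[[[0,0,1,0],[0,0,1,0],[0,0,1,0],[0,0,1,0],[0,0,1,0],[0,0,0.5,0],[0,0,0.5,0],[0,0,0.5,0],[0,0,0.5,0],[0,0,0,0]]])

```text
clock: 10.45
eef_pos: [0.6069, -0.0235, 0.1247]
tool_rot: [0.707, 0.706, -0.016, -0.035]
ft_force: [0.4, 1.1, -6.1]
grip_width: 0.0442
```

Call:
apply_moves(moves=[[[0,0,0.7,0],[0,0,0.7,0],[0,0,0.7,0],[0,0,0.7,0],[0,0,0.7,0],[0,0,0.7,0],[0,0,0.7,0],[0,0,0.7,0],[0,0,0.7,0],[0,0,0,0]]])

```text
clock: 11.45
eef_pos: [0.6068, -0.0234, 0.1203]
tool_rot: [0.707, 0.706, -0.015, -0.034]
ft_force: [-1.2, -1.2, -3.7]
grip_width: 0.0441
```

```bash
python3 -c "
from h import *
snap('wrist','w5');snap('scene','s5');plan([.608,-.0250,.12],90,10)
i=cv2.imread('pics/s5.png')[90:220,210:340];j=cv2.imread('pics/w5.png')
cv2.imwrite('pics/c5.png',np.hstack([cv2.resize(i,(420,420),interpolation=2),cv2.resize(j,(380,420))]))"| sed 's/np.float64//g'
```

```text
t 11.55 pos [ 0.6068 -0.0234  0.1202] yaw 89.9 tilt [-0.07   0.027 -0.997] q [-0.05  0.58  0.18  1.24  0.02 -0.05] F [-2.2  0.6 -1.7] w 0.0442
[[(-0.2), (0.1), (0.0), (-0.01)], [(-0.2), (0.1), (0.0), (-0.01)], [(-0.2), (0.1), (0.0), (-0.01)], [(-0.2), (0.1), (0.0), (-0.01)], [(-0.2), (0.1), (0.0), (-0.01)], [(-0.2), (0.1), (0.0), (-0.01)], [(-0.2), (0.1), (0.0), (-0.01)], [(-0.2), (0.1), (0.0), (-0.01)], [(-0.2), (0.1), (0.0), (-0.01)], [(-0.2), (0.1), (0.0), (-0.01)]]
```

View pics/c5.png

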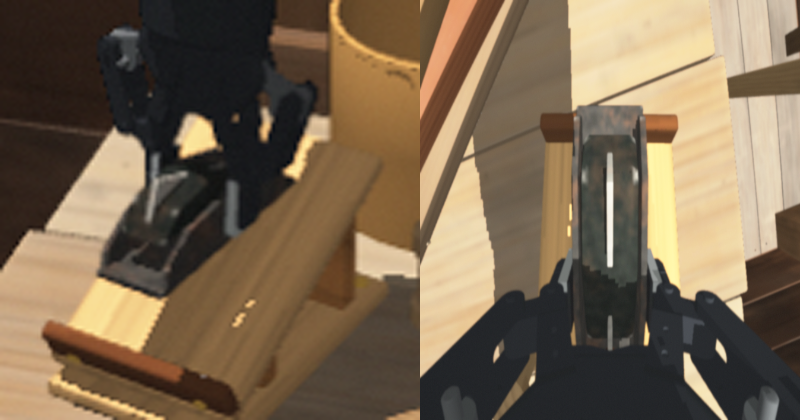

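The far end has just touched the slope: the load has dropped by about 4 N and the near end is still raised. I'll keep lowering slowly so the plane pivots in the pads.

Call:
apply_moves(moves=[[[0,0,1,0],[0,0,1,0],[0,0,1,0],[0,0,1,0],[0,0,1,0],[0,0,1,0],[0,0,1,0],[0,0,1,0],[0,0,1,0],[0,0,1,0]]])

```text
clock: 12.55
eef_pos: [0.6064, -0.0233, 0.1186]
tool_rot: [0.707, 0.706, -0.013, -0.032]
ft_force: [-4.9, 0.1, 5.0]
grip_width: 0.0441
```

Call:
apply_moves(moves=[[[0,0,1.5,0],[0,0,1.5,0],[0,0,1.5,0],[0,0,1.5,0],[0,0,1.5,0],[0,0,2,0],[0,0,2,0],[0,0,2,0],[0,0,2,0],[0,0,2,0]]])

```text
clock: 13.55
eef_pos: [0.6039, -0.0228, 0.109]
tool_rot: [0.707, 0.706, -0.012, -0.03]
ft_force: [-5.4, 0.1, 3.1]
grip_width: 0.0443
```

Call:
apply_moves(moves=[[[0,0.8,1.5,0],[0,0.8,1.5,0],[0,0.8,1.5,0],[0,0.8,1.5,0],[0,0.8,1.5,0],[0,0.8,1.5,0],[0,0.8,1.5,0],[0,0.8,1.5,0],[0,0.5,1,0],[0,0,0,0]]])

```text
clock: 14.55
eef_pos: [0.6025, -0.0223, 0.0982]
tool_rot: [0.707, 0.706, -0.016, -0.034]
ft_force: [-4.0, 1.2, 1.0]
grip_width: 0.0443
```

```bash
python3 -c "
from h import *
snap('wrist','w6');snap('scene','s6');plan([.608,-.0250,.12],90,1)
i=cv2.imread('pics/s6.png')[90:220,210:340];j=cv2.imread('pics/w6.png')
cv2.imwrite('pics/c6.png',np.hstack([cv2.resize(i,(420,420),interpolation=2),cv2.resize(j,(380,420))]))"| sed 's/np.float64//g'
```

```text
t 14.65 pos [ 0.6025 -0.0224  0.0982] yaw 89.8 tilt [-0.071  0.026 -0.997] q [-0.05  0.59  0.14  1.19  0.02 -0.05] F [-4.1 -0.4  1.1] w 0.0441
[[(-2.6), (5.5), (-21.8), (-0.16)]]
```

View pics/c6.png

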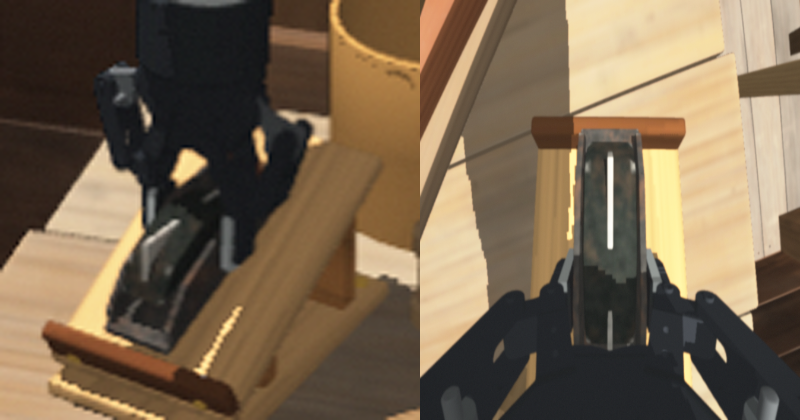

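The plane has pivoted most of the way, and its near end hangs just above the lip. I'll ease it about 6 mm uphill so it clears the lip's inner face, then keep lowering.

Call:
apply_moves(moves=[[[0,1.5,0,0],[0,1.5,0,0],[0,1.5,0,0],[0,1.5,0,0],[0,1.5,0.3,0],[0,1.5,0.3,0],[0,1.5,0.5,0],[0,1.5,0.5,0],[0,1,0.5,0],[0,0.5,0.5,0]]])

```text
clock: 15.65
eef_pos: [0.603, -0.022, 0.0945]
tool_rot: [0.708, 0.705, -0.025, -0.044]
ft_force: [-5.2, 0.6, 5.2]
grip_width: 0.0444
```

Call:
apply_moves(moves=[[[0,1.5,-1,0],[0,1.5,-1,0],[0,1.5,-1,0],[0,1.5,-1,0],[0,1.5,-1,0],[0,1.5,-1,0],[0,1,-0.7,0],[0,1,-0.7,0],[0,0,0,0],[0,0,0,0]]])

```text
clock: 16.65
eef_pos: [0.6038, -0.022, 0.0971]
tool_rot: [0.708, 0.704, -0.034, -0.054]
ft_force: [-5.0, -0.6, 1.6]
grip_width: 0.0439
```

```bash
python3 -c "
from h import *
snap('wrist','w7');snap('scene','s7');plan([.608,-.0250,.12],90,1)
i=cv2.imread('pics/s7.png')[90:220,210:340];j=cv2.imread('pics/w7.png')[100:440,130:470]
cv2.imwrite('pics/c7.png',np.hstack([cv2.resize(i,(400,400),interpolation=2),cv2.resize(j,(400,400))]))"| sed 's/np.float64//g'
```

```text
t 16.75 pos [ 0.6038 -0.022   0.097 ] yaw 89.6 tilt [-0.124  0.027 -0.992] q [-0.05  0.64  0.21  1.27  0.02 -0.04] F [-3.3  0.1  1.9] w 0.0446
[[(-3.0), (4.2), (-23.0), (-0.4)]]
```

View pics/c7.png

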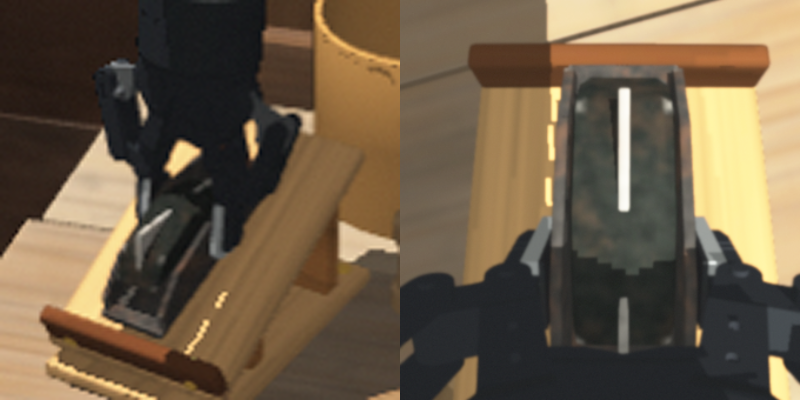

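```bash
python3 -c "
from h import *
s=load('s7');w=load('w7')
for u,v,y in [(263,198.6,-.0445),(243.5,192,.0005)]:
  o,d=ray(s,u,v); print('near end bottom',o+d*(y-o[1])/d[1])
# lip inner top right corner etc. in s7 crop
for x in (.545,.548,.551):
  for y in (-.09,.04): print(x,y,'seat',proj(s,[x,y,.035]),'liptop',proj(s,[x-.0085,y,.053]),'w',proj(w,[x-.0085,y,.053]))
"
cp pics/s7.png /tmp/a.png
python3 - <<'E'
import cv2
i=cv2.imread('pics/s7.png')[160:240,210:310]; cv2.imwrite('pics/c7b.png',cv2.resize(i,(800,600)[:2],interpolation=cv2.INTER_CUBIC) if 0 else cv2.resize(i,(750,600),interpolation=cv2.INTER_CUBIC))
E
```

```text
near end bottom [ 0.53860946 -0.0445      0.056381  ]
near end bottom [5.39476147e-01 5.00000000e-04 5.49647378e-02]
0.545 -0.09 seat [285.68112359 213.23668225] liptop [283.08707635 207.93313574] w [180.35000671 158.74621987]
0.545 0.04 seat [229.08967999 193.02356246] liptop [225.80375358 187.65760207] w [440.69338358 157.50597623]
0.548 -0.09 seat [286.51336253 212.39792606] liptop [283.93647276 207.09123294] w [180.68293373 164.90668087]
0.548 0.04 seat [229.98090627 192.2519272 ] liptop [226.71324846 186.88403797] w [440.48230186 163.5620345 ]
0.551 -0.09 seat [287.34273136 211.56212072] liptop [284.78289546 206.25234348] w [181.0177257  171.04296144]
0.551 0.04 seat [230.86926554 191.48288635] liptop [227.61977693 186.11311785] w [440.26936183 169.59468344]
```

The picture limit is reached, so I'll go on by numbers. The plane is tilted about 15-16° and its near end's bottom edge is at about (0.539, 0.056), just above the lip top. I'll lift a little, move about 8 mm uphill clear of contact, then come down again.

Call:
apply_moves(moves=[[[0,0,-2,0],[0,0,-2,0],[0,0,-2,0],[0,1.5,-1,0],[0,2,-0.5,0],[0,2,-0.3,0],[0,2,-0.3,0],[0,1.5,-0.2,0],[0,0,0,0],[0,0,0,0]]])

```text
clock: 17.75
eef_pos: [0.6118, -0.0222, 0.1022]
tool_rot: [0.707, 0.703, -0.037, -0.057]
ft_force: [-2.2, -0.5, -4.1]
grip_width: 0.0442
```

```bash
python3 -c "
from h import *
plan([.611,-.0250,.12],90,1)"| sed 's/np.float64//g'
```

```text
t 17.75 pos [ 0.6118 -0.0222  0.1022] yaw 89.6 tilt [-0.132  0.028 -0.991] q [-0.05  0.65  0.25  1.3   0.02 -0.04] F [-2.2 -0.5 -4.1] w 0.0442
[[(-2.8), (-0.7), (-17.8), (-0.43)]]
```

Call:
apply_moves(moves=[[[0,0,1.5,0],[0,0,1.5,0],[0,0,1.5,0],[0,0,1.5,0],[0,0,1.5,0],[0,0,1.5,0],[0,0,1.5,0],[0,0,1.5,0],[0,0,1.5,0],[0,0,0,0]]])

```text
clock: 18.75
eef_pos: [0.6119, -0.0222, 0.1009]
tool_rot: [0.708, 0.704, -0.033, -0.051]
ft_force: [-2.8, -1.4, -3.8]
grip_width: 0.044
```

Call:
apply_moves(moves=[[[0,0,2,0],[0,0,2,0],[0,0,2,0],[0,0,2,0],[0,0,2,0],[0,0,2,0],[0,0,2,0],[0,0,2,0],[0,0,1.5,0],[0,0,1,0]]])

```text
clock: 19.75
eef_pos: [0.6119, -0.0221, 0.0964]
tool_rot: [0.708, 0.704, -0.029, -0.046]
ft_force: [-4.7, 0.5, 5.3]
grip_width: 0.0442
```

```bash
python3 -c "
from h import *
plan([.611,-.0250,.12],90,1)"| sed 's/np.float64//g'
```

```text
t 19.75 pos [ 0.6119 -0.0221  0.0964] yaw 89.6 tilt [-0.106  0.025 -0.994] q [-0.05  0.64  0.21  1.25  0.02 -0.04] F [-4.7  0.5  5.3] w 0.0442
[[(-2.9), (-0.8), (-23.6), (-0.43)]]
```

Call:
apply_moves(moves=[[[0,0,2,0],[0,0,2,0],[0,0,2,0],[0,0,2,0],[0,0,2,0],[0,0,1.5,0],[0,0,1.5,0],[0,0,1.5,0],[0,0,1.5,0],[0,0,1,0]]])

```text
clock: 20.75
eef_pos: [0.6118, -0.0221, 0.0959]
tool_rot: [0.708, 0.704, -0.024, -0.042]
ft_force: [-4.4, 0.1, 5.7]
grip_width: 0.0444
```

```bash
python3 -c "
from h import *
snap('wrist','w8');snap('scene','s8')
plan([.611,-.0250,.12],90,1)
w=load('w8');s=load('s8');im=cv2.imread('pics/w8.png').mean(2)
# column profile through plane centreline side and bare board
for u in (285,320,355,240,410): print(u,im[110:200:3,u].astype(int))
"| sed 's/np.float64//g'
```

```text
t 20.85 pos [ 0.6117 -0.0221  0.0959] yaw 89.6 tilt [-0.093  0.025 -0.995] q [-0.05  0.63  0.19  1.23  0.02 -0.04] F [-4.9  0.4  7.3] w 0.0442
[[(-2.9), (-0.7), (-24.1), (-0.39)]]
285 [ 83 172 147 112 117 117 119 116 105  77  69  70  71  72  70 156 201 112
 106 102  97  64  48  49  54  87 115 119 102  72]
320 [212 210 143 110 114 117 117 114 106  78  70  68  68  71  72 166 211 118
 120 102  54 176 249 248 248 247 248 248 248 248]
355 [203 202 153 108 112 112 115 113 103  77  69  67  67  71  71 162 209 106
 100  62  74  68  56  49  55 125 159 156 119  88]
240 [104 102  74  58  60  58  59  58  57  51  51  50  51  53  50  84 126 126
 127 126 125 126 125 126 126 126 127 125 126 125]
410 [198 196 160 102 110 113 120 119 111  83  69  65  66  71  69 156 219 219
 219 219 220 219 219 220 220 220 220 220 220 220]
```

```bash
python3 -c "
from h import *
w=load('w8'); print('cam',ray(w,1,1)[0])
def onslope(u,v,sx=.548,h=0):
  o,d=ray(w,u,v); n=np.array([-np.sin(.4363),0,np.cos(.4363)]); p0=np.array([sx,0,.035])+h*n; return o+d*((p0-o)@n)/(d@n)
print('seat line',atz(w,320,154,.035),atz(w,320,137,.053),'(inner top)')
for z in (.04,.045,.05): print('end',z,atz(w,320,160.5,z))
print(onslope(320,154),onslope(320,160.5))
# wall outer near-end widths: profile across row for lateral position
im=cv2.imread('pics/w8.png').mean(2); print(im[168,250:400:3].astype(int)); print(im[125,215:450:4].astype(int)); print(im[162,215:450:4].astype(int))
im=cv2.imread('pics/s8.png').mean(2); print(im[184:214:1,262].astype(int)); print(im[180:214,255].astype(int)); print(im[180:214,248].astype(int))
"
```

```text
cam [ 0.55695415 -0.02581352  0.22861817]
seat line [ 0.54300283 -0.0206047   0.035     ] [ 0.5362537  -0.02103753  0.053     ] (inner top)
end 0.04 [ 0.54669792 -0.02076051  0.04      ]
end 0.045 [ 0.54696979 -0.02089445  0.045     ]
end 0.05 [ 0.54724167 -0.0210284   0.05      ]
[ 0.5428291  -0.02053983  0.03258897] [ 0.54638509 -0.02060639  0.03424702]
[125 129 137 224 227 226 216  95  93  83  76 103 100  97  76  68  69  71
  74  75  76  76  74  76  80  79  79  79  78  73  70  68  70  87 105  61
  55  56  90  94 177 214 212 214 213 209 208 216 222 222]
[ 59  61  59  61  60  59  59  60  59  61  62 118 118 120 118 119 118 118
 117 118 117 116 117 117 116 116 115 116 115 115 117 115 116 115 114 112
 114 115 115 114 114 114 114 114 114 114 114 113 113 117 121 120 121 121
 120 120 120 119 157]
[126 130 128 119 122 130 127 124 126 127 135 225 227 225 182 119  98 101
 110 109 109 107 109 114 118 120 115 117 101  96 106 109 105 104 101 101
  97 127 140 214 213 215 212 210 221 222 221 218 221 219 219 219 218 218
 212 203 193 190 188]
[54 34 35 37 36 37 39 39 35 71 77 86 90 56 62 89 92 92 88 93 96 92 89 68
 40 35 32 30 67 90]
[39 40 42 58 67 63 37 29 31 36 35 89 90 89 67 42 79 89 90 89 91 92 92 90
 77 52 38 32 30 36 86 79 79 80]
[123  71  58  56  55  46  41  42  50  44  75  74  45 149 192 197 199 121
  94  93  90  84  65  38  34  33  29  80  80  78  82  83  85  87]
```

```bash
python3 -c "
from h import *
s=load('s8')
for u,v in [(262,197.5),(255,195),(248,192)]:
  o,d=ray(s,u,v)
  for x in (.547,.550): print(u,x,(o+d*(x-o[0])/d[0]).round(4), 'slope z', round(.035+(x-.544)*.4663,4))
"
python3 - <<'E'
import sys; sys.path.insert(0,'.')
import os; os.chdir('.')
from h import *
im=cv2.imread('pics/s8.png')[180:214:2,236:276:3]
for r,row in zip(range(180,214,2),im): print(r,' '.join('%3d/%3d'%(p[2],p[0]) for p in row))
E
```

```text
262 0.547 [ 0.547  -0.0365  0.0507] slope z 0.0364
262 0.55 [ 0.55   -0.0344  0.0481] slope z 0.0378
255 0.547 [ 0.547  -0.0206  0.0508] slope z 0.0364
255 0.55 [ 0.55   -0.0184  0.0482] slope z 0.0378
248 0.547 [ 0.547  -0.0045  0.0521] slope z 0.0364
248 0.55 [ 0.55   -0.0023  0.0495] slope z 0.0378
180 212/128 249/147 248/147 249/147 153/ 94  48/ 44  43/ 32  41/ 32  38/ 32  30/ 30  31/ 28  63/ 55  32/ 27  31/ 25
182 238/132 249/150 248/147 250/151  65/ 52  28/ 26  40/ 33  39/ 31  43/ 33  33/ 32  39/ 33  55/ 49  36/ 30  31/ 26
184 247/144 249/149 249/149 249/150  65/ 46  31/ 27  84/ 74  34/ 33  38/ 32  54/ 47  52/ 45  41/ 36  39/ 31  53/ 36
186 249/148 248/148 249/148 237/131  46/ 37  35/ 30  68/ 59  34/ 30  40/ 35  40/ 36  73/ 56  33/ 30  34/ 27 108/ 55
188 249/147 249/150 250/152 240/132  54/ 47  88/ 66  40/ 35  34/ 32  42/ 36  40/ 36  66/ 53  30/ 26  33/ 29 118/ 59
190 249/149 249/150 250/151 237/131  83/ 67  89/ 68  76/ 60  39/ 33  38/ 34  39/ 36  67/ 53  31/ 27  89/ 47 123/ 61
192 242/133 250/151 243/134 244/137  51/ 40  91/ 74  92/ 75  93/ 79  77/ 62  39/ 35  49/ 39  34/ 29 1
[... 474 characters left out ...]
/ 69
202  57/ 23  48/ 20  53/ 23  57/ 22 102/ 35 136/ 46 144/ 49 146/ 49 145/ 50 125/ 52 116/ 58 130/ 63 235/125 131/ 65
204  98/ 50 109/ 52  53/ 23  47/ 20  51/ 21  58/ 21 107/ 37 141/ 48 145/ 48 148/ 50  59/ 24 248/143 141/ 69 129/ 63
206 114/ 56 104/ 51 101/ 50 108/ 53  45/ 17  49/ 21  53/ 22  66/ 24 115/ 39 109/ 36  58/ 21  59/ 23 113/ 56 124/ 61
208 116/ 56 104/ 51 105/ 52 104/ 52 107/ 53  96/ 46  44/ 17  47/ 18  54/ 21  61/ 25  58/ 22  59/ 22  60/ 22  60/ 23
210 109/ 53 104/ 50 104/ 51 103/ 48 110/ 55  97/ 49 112/ 56  84/ 38  47/ 20  50/ 20  53/ 22  57/ 22  59/ 22  59/ 23
212 217/110 237/128 105/ 51 110/ 54 114/ 56 111/ 55 109/ 54 103/ 52 109/ 54  76/ 36  46/ 19  51/ 22  51/ 20  59/ 23
```

The scene picture puts the near end about 13 mm above the slope, so the plane is at about 20° with 5° to go. I'll press a little harder; the load is still only about 13 N.

Call:
apply_moves(moves=[[[0,0,2,0],[0,0,2.5,0],[0,0,2.5,0],[0,0,2.5,0],[0,0,3,0],[0,0,3,0],[0,0,3,0],[0,0,3,0],[0,0,3,0],[0,0,3,0]]])

```text
clock: 21.85
eef_pos: [0.6115, -0.0221, 0.0949]
tool_rot: [0.708, 0.705, -0.017, -0.035]
ft_force: [-8.3, -0.3, 14.8]
grip_width: 0.0439
```

```bash
cat > m.py <<'E'
from h import *
import sys
n=sys.argv[1]; snap('scene','s'+n); plan([.611,-.025,.12],90,1)
im=cv2.imread(f'pics/s{n}.png')[184:210:1,242:272:3]
for r,row in zip(range(184,210),im): print(r,' '.join('%3d'%p[2] for p in row))
E
python3 m.py 9 | sed 's/np.float64//g'
```

```text
t 21.90 pos [ 0.6115 -0.0222  0.0949] yaw 89.6 tilt [-0.074  0.025 -0.997] q [-0.05  0.61  0.17  1.2   0.02 -0.04] F [-7.8 -0.5 14.5] w 0.0442
[[(-2.8), (-0.5), (-25.1), (-0.36)]]
184 249 249  71  29  60  35  42  54  41  53
185 249 247  65  32  62  34  38  49  54  41
186 249 244  75  34  81  31  40  36  58  34
187 249 240  53  37  81  33  44  39  74  33
188 250 239  50  64  68  36  42  39  74  33
189 251 240  51  94  43  37  42  39  60  31
190 250 242  55  98  73  37  40  40  71  29
191 248 244  82  85  95  40  40  41  68  31
192 243 245  71  84  95  90  40  41  64  31
193 241 244  75  83  87  99  92  35  69  32
194 241 244 227  51  79 103  88  76  48  42
195 169 245 222 104  41 106  85  83  49  67
196 144 170 221 117 105  49  92  91  50  93
197 142 145 163 119 116  76  46  94  42 115
198 139 144 146 129 119 117  71  65  62 118
199 124 142 145 145 126 115 116  78  64 121
200  92 128 140 146 144 122 122 121  98 123
201  56  98 132 143 146 145 125 122 112 129
202  50  56 102 136 142 147 145 127 115 232
203  48  51  54 107 138 145 147 147  94 235
204  52  47  52  59 108 141 146 149  61 248
205 105  54  48  53  64 113 143 114  60  84
206 100 109  46  49  55  65 115 109  59  59
207  98 109 110  45  48  52  74  91  58  59
208 105 102 108  97  47  50  53  61  59  60
209 107 102 104 105  85  44  50  51  56  60
```

Call:
apply_moves(moves=[[[0,0,3,0],[0,0,3.5,0],[0,0,3.5,0],[0,0,4,0],[0,0,4,0],[0,0,4,0],[0,0,4,0],[0,0,3,0],[0,0,2,0],[0,0,1,0]]])

```text
clock: 22.9
eef_pos: [0.6111, -0.0221, 0.0947]
tool_rot: [0.709, 0.705, -0.009, -0.027]
ft_force: [-4.8, 0.6, 3.5]
grip_width: 0.0442
```

```bash
python3 m.py 10 | sed 's/np.float64//g'
```

```text
t 22.95 pos [ 0.6111 -0.0221  0.0947] yaw 89.7 tilt [-0.051  0.025 -0.998] q [-0.05  0.6   0.14  1.16  0.02 -0.04] F [-5.9 -0.4  7.6] w 0.0443
[[(-2.9), (-0.1), (-25.3), (-0.32)]]
184 249 249  67  30  38  44  42  37  38  57
185 249 247  71  30  61  37  41  60  40  42
186 249 243  69  33  82  33  40  37  54  35
187 249 240  69  34  81  34  41  37  65  34
188 250 239  52  61  69  32  44  37  71  33
189 251 240  50  68  69  35  42  39  66  31
190 250 242  56  98  44  37  40  40  67  29
191 248 244  67  89  73  39  40  41  64  32
192 243 245  79  83  93  40  41  42  73  31
193 241 244  51  86  89  90  41  37  73  31
194 241 244 194  48  80 102  86  35  51  31
195 170 245 220  75  55 106  84  76  49  53
196 144 170 223 115  74  69  90  89  49  87
197 141 146 165 120 114  63  72  93  47 103
198 139 143 145 152 120 114  45  85  41 117
199 125 140 144 147 125 116 114  50  64 120
200  91 128 140 146 145 122 120 108  81 123
201  54  96 132 143 147 142 124 123 111 128
202  50  55 102 137 144 148 147 126 116 231
203  47  52  58 107 138 146 147 147  92 234
204  54  48  53  61 106 140 145 149  59 248
205 104  55  49  49  61 112 143 113  58  86
206 101 109  45  49  53  65 114 109  59  58
207 101 108 108  46  50  52  72  89  59  60
208 106 102 108  98  47  49  54  61  58  58
209 107 103 102 102  84  45  51  51  55  59
```

```bash
python3 -c "
from h import *
s=load('s10')
for sx in (.543,.546):
 for sl in (4,8,12):
  x=sx+sl*.000906; z=.035+sl*.000423
  a=proj(s,[x,-.0445,z]);b=proj(s,[x,0,z]); print(sx,sl,'v at u=257: %.1f'%(a[1]+(257-a[0])*(b[1]-a[1])/(b[0]-a[0])), a.round(1),b.round(1), 'liptop', proj(s,[sx-.0085,-.09,.053]).round(1),proj(s,[sx-.0085,.04,.053]).round(1))
w=snap('wrist','w10'); im=cv2.imread('pics/w10.png').mean(2)
for u in (285,320,355,240): print(u,im[110:180:2,u].astype(int))
w=load('w10'); print(ray(w,1,1)[0])
"
```

```text
0.543 4 v at u=257: 201.7 [265.7 204.8] [246.4 197.9] liptop [282.5 208.5] [225.2 188.2]
0.543 8 v at u=257: 199.7 [266.7 203.1] [247.4 196.3] liptop [282.5 208.5] [225.2 188.2]
0.543 12 v at u=257: 197.6 [267.7 201.4] [248.4 194.6] liptop [282.5 208.5] [225.2 188.2]
0.546 4 v at u=257: 200.6 [266.6 204. ] [247.3 197.1] liptop [283.4 207.7] [226.1 187.4]
0.546 8 v at u=257: 198.6 [267.6 202.3] [248.3 195.5] liptop [283.4 207.7] [226.1 187.4]
0.546 12 v at u=257: 196.5 [268.6 200.6] [249.3 193.8] liptop [283.4 207.7] [226.1 187.4]
285 [200 125 110 115 116 118 119 118 118 116 107  89  75  70  69  70  70  70
  71  71 111 203 212 213 203 131 106 105 103  99  96  77  53  48  47]
320 [193 119 107 113 114 116 117 117 116 115 107  90  73  70  69  68  69  71
  71  73 119 208 217 217 211 145 113 119 114  78  51 103 233 248 248]
355 [192 126 106 111 113 115 116 116 114 113 105  90  73  69  67  66  67  70
  70  71 102 205 216 217 211 141  98  67  55  58  64  73  58  55  53]
240 [ 92  66  58  58  60  60  59  59  58  57  57  55  51  50  50  49  51  50
  51  51  65 114 124 126 126 126 126 127 126 125 127 126 127 126 126]
[ 0.55078909 -0.02580693  0.22501191]
```

```bash
python3 -c "
from h import *
w=load('w10');s=load('s10')
q=atz(w,320,150,.035);print('seat',q)
# solve near-end bottom edge (x,z): wrist v=159.5 (top or bottom edge), scene v=196.7@u=257
o,d=ray(s,257,196.7);o2,d2=ray(w,320,159.5)
A=np.array([[d[0],-d2[0]],[d[2],-d2[2]]])  # same x,z allowing y differ (edge along y), exact intersection in xz needs y-plane approx
k=np.linalg.solve(A,[(o2-o)[0],(o2-o)[2]]); print('scene pt',o+k[0]*d,'wrist pt',o2+k[1]*d2)
p=o2+k[1]*d2; v=np.array([p[0]-q[0],p[2]-.035]); print('s,h',v@[.9063,.4226],v@[-.4226,.9063])
"
```

```text
seat [ 0.54313354 -0.02072237  0.035     ]
scene pt [ 0.54819426 -0.02412957  0.04737278] wrist pt [ 0.54819426 -0.02107679  0.04737278]
s,h 0.009815264213385317 0.009074789562886517
```

Correcting for the end face's overhang, the plane now lies flat: height and position both match a flat pose with its middle about 87 mm up the slope. I'll slide it gently about 12 mm down to the lip while still holding it.

Call:
apply_moves(moves=[[[0,-1,0.5,0],[0,-1,0.5,0],[0,-1,0.5,0],[0,-1,0.5,0],[0,-1,0.5,0],[0,-1,0.5,0],[0,-1,0.5,0],[0,-1,0.5,0],[0,0,0,0],[0,0,0,0]]])

```text
clock: 24.0
eef_pos: [0.6063, -0.022, 0.0926]
tool_rot: [0.708, 0.705, -0.006, -0.024]
ft_force: [-1.5, 0.8, 3.8]
grip_width: 0.044
```

```bash
cat > m2.py <<'E'
from h import *
import sys
n=sys.argv[1]; snap('wrist','w'+n); snap('scene','s'+n); plan([.600,-.022,.09],90,1); im=cv2.imread(f'pics/w{n}.png').mean(2)
for u in (285,320,355): print(u,im[110:180:2,u].astype(int))
im=cv2.imread(f'pics/s{n}.png'); print(im[188:210,257,2],im[188:210,251,2])
E
python3 m2.py 11| sed 's/np.float64//g'
```

```text
t 24.10 pos [ 0.6063 -0.022   0.0926] yaw 89.7 tilt [-0.042  0.026 -0.999] q [-0.05  0.58  0.11  1.14  0.02 -0.04] F [-2.8  0.6  3.9] w 0.0443
[[(-0.0), (-6.3), (2.6), (-0.29)]]
285 [115 193 212 214 212 159 107 113 115 117 118 119 119 117 115 104  84  71
  69  68  68  71  72  72  77 102 106 105 104  99  96  77  53  47  46]
320 [211 211 210 208 206 154 106 111 114 115 117 118 118 116 112 102  85  71
  68  67  69  69  72  71  78 103 115 119 114  77  52  99 232 248 248]
355 [204 202 202 203 203 161 105 110 114 116 116 116 115 115 111 101  82  71
  67  67  66  69  72  70  73  95 100 103  99  95  75  74  59  54  51]
[ 35  35  37  37  37  39  37  86  95  98  98  63  83 142 148 146 140 115
  67  54  49  46] [ 34  35  85  89  97 103  86  82  81  42 114 145 147 144 137 107  60  52
  49  46  97 104]
```

Call:
apply_moves(moves=[[[0,-1,0.5,0],[0,-1,0.5,0],[0,-1,0.5,0],[0,-1,0.5,0],[0,-1,0.5,0],[0,-1,0.5,0],[0,-1,0.5,0],[0,-1,0.5,0],[0,-1,0.5,0],[0,-1,0.5,0]]])

```text
clock: 25.1
eef_pos: [0.6021, -0.0219, 0.0906]
tool_rot: [0.708, 0.706, -0.001, -0.018]
ft_force: [4.1, -0.3, 4.7]
grip_width: 0.0445
```

```bash
python3 m2.py 12| sed 's/np.float64//g'
```

```text
t 25.20 pos [ 0.602  -0.0219  0.0906] yaw 89.8 tilt [-0.027  0.025 -0.999] q [-0.05  0.57  0.07  1.11  0.02 -0.04] F [4.4 0.6 3.8] w 0.0439
[[(-0.1), (-2.0), (0.6), (-0.21)]]
285 [142  89 107 189 212 214 214 213 198 119 109 114 116 118 120 120 118 117
 113 101  83  71  69  69  80 103 106 105 103  99  94  74  52  49  46]
320 [213 214 213 211 209 207 208 208 196 124 107 112 114 117 118 117 119 116
 112 101  82  71  66  68  80 106 116 119 113  72  52  92 226 248 248]
355 [205 204 203 203 203 203 204 205 200 137 105 111 113 115 115 117 115 115
 110 100  82  68  67  67  77  94  74  70  73  75  78  80  58  53  52]
[ 45  40  40  40  43  43  39  41  41  40  71  86 109 143 147 145 142 114
  67  53  49  45] [ 36  36  35  78  84  72  79  85  88  86 107 143 147 141 135 105  61  52
  49  46  97 104]
```

The force along x has reversed to +4 N, so the end is against the lip. Now I'll release gently.

Call:
apply_moves(moves=[[[0,0,0,0],[0,0,0,0],[0,0,0,0],[0,0,0,0],[0,0,0,0],[0,0,0,0],[0,0,0,0],[0,0,0,0],[0,0,0,0],[0,0,0,0]]], hand=0.1)

```text
clock: 26.2
eef_pos: [0.5935, -0.0217, 0.0845]
tool_rot: [0.708, 0.705, -0.008, -0.026]
ft_force: [0.4, 0.4, 0.1]
grip_width: 0.0471
```

```bash
python3 m2.py 13| sed 's/np.float64//g'
```

```text
t 26.30 pos [ 0.5935 -0.0217  0.0845] yaw 89.7 tilt [-0.047  0.026 -0.999] q [-0.05  0.57  0.06  1.11  0.02 -0.04] F [ 0.8 -0.2  0.4] w 0.0468
[[(-0.3), (6.5), (-5.5), (-0.3)]]
285 [214 215 215 214 214 213 211 210 197 115  85 130 202 212 213 212 212 211
 207 140 104 113 114 116 118 118 118 118 115 109  90  74  70  67  69]
320 [208 207 207 193 112  80 122 198 211 211 212 211 209 208 207 206 206 207
 203 137 103 111 114 115 114 116 117 116 114 106  90  71  68  69  67]
355 [ 86 119 194 209 211 212 210 208 206 204 203 203 201 201 201 204 205 208
 206 147 102 109 111 114 115 115 115 114 113 104  89  73  68  67  67]
[ 36  40  41  36  39  40  42  38  41  40  39  40 108 143 146 146 140 114
  66  54  47  45] [ 35  36  36  35  57  62  85  90  84  89 107 144 147 143 136 107  61  53
  51  46  95 103]
```

Call:
apply_moves(moves=[[[0,0,-0.5,0],[0,0,-0.5,0],[0,0,0,0],[0,0,0,0],[0,0,0,0],[0,0,-2,0],[0,0,-3,0],[0,0,-5,0],[0,0,-8,0],[0,0,-10,0]]], hand=0.7)

```text
clock: 27.3
eef_pos: [0.5941, -0.0224, 0.1144]
tool_rot: [0.708, 0.705, -0.009, -0.027]
ft_force: [-0.3, 1.0, 0.1]
grip_width: 0.0728
```

Call:
apply_moves(moves=[[[0,0,-10,0],[0,0,-15,0],[0,0,-15,0],[0,0,-15,0],[0,0,-15,0],[0,0,-15,0],[0,0,-15,0],[0,0,-10,0],[0,0,-5,0],[0,0,0,0]]])

```text
clock: 28.3
eef_pos: [0.6021, -0.0258, 0.245]
tool_rot: [0.709, 0.705, -0.004, -0.022]
ft_force: [0.4, 0.0, -0.5]
grip_width: 0.0728
```

Run:
```python
from h import *
plan([.6,-.02,.2],90,1)
for n,f in (('wrist','wf'),('scene','sf'),('top','tf')): snap(n,f)
t0=cv2.imread('pics/top0.png'); t=cv2.imread('pics/tf.png')
print('tin diff',cv2.absdiff(t0,t)[225:272,415:470].max(2).mean())
w=load('wf'); im=cv2.imread('pics/wf.png').astype(int)
# plane mask: dark / greyish (low saturation) pixels on the board
sat=im.max(2)-im.min(2); m=((sat<45)&(im.max(2)<140)).astype(np.uint8)
m=cv2.morphologyEx(m,cv2.MORPH_OPEN,np.ones((5,5)))
n,l,st,ce=cv2.connectedComponentsWithStats(m)
for k in range(1,n):
  if st[k,4]>1500:
    c=cv2.minAreaRect(np.argwhere(l==k)[:,::-1].astype(np.float32)); print(st[k],c)
for v in (150,180,210,240): print(v,im[v,230:420:5,2])
for u in (300,340): print(u,im[90:200:3,u,2])
```

```text
t 28.30 pos [ 0.6021 -0.0258  0.245 ] yaw 89.7 tilt [-0.038  0.025 -0.999] q [-0.05  0.48  0.35  1.47  0.02 -0.05] F [ 0.4  0.  -0.5] w 0.0728
[[np.float64(5.8), np.float64(-2.1), np.float64(45.0), np.float64(-0.29)]]
tin diff 12.847582205029013
[   0    0  190  369 3464] ((90.62198638916016, 182.02207946777344), (11.904894828796387, 413.695068359375), 27.02288246154785)
[     0      0    640    480 124101] ((319.49993896484375, 239.49996948242188), (638.9998779296875, 478.99993896484375), 0.0)
[ 292  161   58  167 8312] ((320.5, 244.0), (166.0, 57.0), 90.0)
150 [ 92  87  78  76  71  69  70 144 147 144 146 146 146 147 145 144 145 145
 145 144 144 144 141 143 142 145 146 146 148 154 154 154 169 202 201 203
 200 205]
180 [ 89  91  93  91 115 134 238 251 249 250 250 251 199  83  38  56  50  58
 224  60  68  73  41 119 240 239 241 248 247 247 246 229 197 194 194 197
 200 202]
210 [ 88  88  89  90 117 144 251 251 252 251 249 253 133  83  41  73  65  50
  85  55  60  57  39  83 238 241 234 244 246 246 247 244 204 198 197 195
 199 201]
240 [ 93  93  96  95 131 224 224 247 252 250 250 252 131 101  48  59  62  56
  58  66  62  57  38  90 227 241 231 241 244 245 249 249 210 203 204 203
 205 204]
300 [210 208 206 205 204 208 217 219 218 218 218 218 219 216 140 159 211 208
 150 142 145 140  90  80  86  86  70  43  46  40  38  40  39  41  37  41
  44]
340 [194 198 205 212 216 217 219 221 221 219 177 132 208 207 203 203 207 208
 151 138 141 135  88  79  84  65  50  48  49  41  41  40  43  43  43  40
  43]
```

Run:
```python
from h import *
w=load('wf')
for z in (.098,.11,.12): print('far',z,atz(w,320.5,328,z))
for z in (.035,.05): print('near',z,atz(w,320.5,161,z))
t0=cv2.imread('pics/top0.png'); t=cv2.imread('pics/tf.png')
r=cv2.matchTemplate(t[205:290,395:490],t0[228:268,420:464],cv2.TM_CCOEFF_NORMED); print('tin match',cv2.minMaxLoc(r),'expect loc (25,23)')
# stillness
a=cams.camera('wrist')['color'].astype(int); print('plane motion diff',abs(a-cv2.imread('pics/wf.png')[:,:,::-1])[150:330,280:360].mean())
s=cv2.imread('pics/sf.png'); print(s[186:212,257,2], s[186:212,251,2])
```

```text
far 0.098 [ 0.68062363 -0.0223635   0.098     ]
far 0.11 [ 0.67452627 -0.02267426  0.11      ]
far 0.12 [ 0.66944514 -0.02293321  0.12      ]
near 0.035 [ 0.5409806 -0.0200153  0.035    ]
near 0.05 [ 0.54094183 -0.0204354   0.05      ]
tin match (-0.187618225812912, 0.9956648945808411, (16, 27), (25, 23)) expect loc (25,23)
plane motion diff 4.950532407407407
[ 27  31  38  38  40  35  37  38  41  39  41  40  39  40 105 141 145 144
 139 112  65  52  48  45  83 111] [ 29  31  35  32  33  33  56  60  83  86  83  88 105 141 144 140 133 104
  57  51  48  45  96 102  96 106]
```

```bash
python3 -c "
from h import *
a=cams.camera('scene')['color'].astype(int);b=cams.camera('scene')['color'].astype(int);d=abs(a-b)
print('rest area',d[100:220,215:330].mean(),'bg',d[300:400,200:300].mean())
print(workorder.job_done())"
```

```text
rest area 0.9482367149758454 bg 0.9749333333333333
the job is handed in; nothing more can be done
None
```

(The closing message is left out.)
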